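# Square up a microscope pillar in its checking fixture

### The job

Lay the steel pillar rod level in both V-blocks of the checking fixture, about centred so it sticks out past each block, and let go of it. Then take the try square by its wooden stock and press it firmly into the corner between rod and blue upright plate, stock flat down along the top of the rod and the stock's end and steel blade flat against the plate. Finish while still gripping the square and pressing it both down and against the plate, and leave the jar, beaker and note block alone.

Things in the scene. Friction and masses are not known exactly. Their poses are not given: they have to be found in the camera images.
- fixture: Checking fixture, fixed: grey base 100 x 212 x 12 mm, two dark V-blocks, blue upright plate. Origin: centre of underside; x across, y along the grooves; yaw within 0.35 rad. Blocks at y = -45 and +45 mm, 20 mm long, 50 mm wide, tops at z = 62 mm; 90-degree grooves, bottom at z = 46 mm, mouth 32 mm. Blue plate 90 mm wide, 12 mm thick: working face (to -y) at y = 85 mm, top at z = 155 mm
- rod_seat (a point): Where the rod's centre lies when it rests centred in both V-blocks: fixture point (0, 0, 60.1) mm, axes as the fixture's. The seated rod runs along y, its top line at z = 70.1 mm
- corner (a point): The corner: point where the top line of the seated rod, extended along +y, meets the blue plate's working face; fixture point (0, 85, 70.1) mm, axes as the fixture's. With the rod centred, the rod's end stops 10 mm short of the plate
- pillar_rod: Plain bright steel rod, 20 mm diameter, 150 mm long, about 0.2 to 0.4 kg, loose. Origin at its centre, its y axis along its length. At the start it lies level in the white foam rod cradle, axis 45 mm above the bench, nearly along world y (within 0.45 rad)
- rod_foam: White foam cradle of the rod, fixed: slab 90 x 170 x 15 mm with two notched rests 24 mm long, centred 58 mm either side of the middle, 49 mm high; the middle of the rod is free to grasp. Origin at the centre of its underside, y along the rod
- try_square: Try square, loose, 0.15 to 0.28 kg, upright L: dark wood stock 22 mm thick in x, y = 0 to -140 mm, z = 0 to 34 mm; steel blade 6 mm thick on its heel end, y = -22 to 0 mm, up to z = 90 mm. Origin: the heel, outer corner of underside and y = 0 end face, mid thickness. Starts upright in its foam, underside 30 mm above the bench, y axis within 0.45 rad of world +y, as needed in the fixture
- square_grip (a point): A good place to grip the stock from above, across its 22 mm thickness: square point (0, -80, 22) mm; axes as the square's
- square_toe (a point): Far lower end of the stock: square point (0, -140, 0) mm. The lowest 3 mm of the stock is a polished brass strip that slides easily on the rod (friction about 0.2)
- square_tip (a point): Top of the blade's outer edge: square point (0, 0, 90) mm
- square_foam: White foam cradle of the square, fixed: slab 90 x 180 x 15 mm with two notched rests 25 mm long, at y = -62.5 and +52.5 mm, 44 mm high, holding the ends of the stock (heel at cradle y = +70 mm); the stock is free between them. Origin: centre of its underside. The two cradles may stand on either side of the fixture
- stain_jar: Bystander: amber glass jar with red cap, 48 mm diameter, 75 mm high; origin at the centre of its underside
- beaker: Bystander: clear glass beaker, 64 mm diameter, 80 mm high; origin at the centre of its underside
- note_block: Bystander: stack of coloured note paper, 76 x 76 x 30 mm; origin at the centre of its underside
Things that resemble listed ones, but are neither listed nor needed, are in the scene too. Of the things like the try_square, leave any that is orange; of the rest the larger one is meant. Several things have the shape of the pillar_rod; the one meant has the colours described above.

How it is judged:
By the outcome, as a careful person would: the job done as asked, in the order asked, and still so for the second after the job is handed in, while the arm keeps its last pose, push and grip.
It also fails if it takes over 61 s, if anything falls off the work surface, if the arm or the gripper's body presses on something with over 40 N, if the wrist force passes 120 N, or if a joint passes its speed limit or range.

### The arm

A 6-joint arm with a two-finger parallel gripper is mounted at the origin on the work surface. World frame = base frame: x ahead of the robot, y to its left, z up, the work surface at z = 0. Lengths are in m, angles in degrees, forces in N, time in s.
With the tool pointing down it reaches from about 0.35 to 1 m from the base axis. Payload 7.1 kg.
Tool frame: the origin (TCP) lies on the mounting face of the last link; the fingertips stand 173 mm ahead of it and the grasp point (between the pads) lies 155 mm ahead of it (arm.tips_ahead is the distance from the TCP to the fingertips, in m); z points along the fingers, y is the direction in which the jaws open and shut (so a half turn about z gives the same grasp; the last joint's range is limited). The gripper opens to 85 mm and grips with 20 to 120 N. Pads are 22 mm wide; open, the fingers measure 114 mm over their backs; the gripper's body (76 mm by 85 mm) begins 54 mm behind the grasp point. The pads swing forward as they close: fully open they stand 13 mm farther back than shut.
Start: joints at [65.718, 24.242, 93.386, -0, 62.372, -1.089], TCP at [0.246, 0.574, 0.405] pointing down, gripper open.
Joint ranges: [-172.04, 172.04], [-51.8, 120.97], [4.93, 147.93], [-75.15, 255.16], [6.16, 154.13], [-145.62, 145.62]. Speed limits (degrees/s): [136.94, 136.94, 172.46, 180, 180, 180].

### API

Orientations are given as [roll, pitch, yaw] about the fixed x, y, z axes, in that order (R = Rz(yaw) Ry(pitch) Rx(roll)).
In Python, from cell import arm gives the robot as it stands.
- The arm moves only by the tool arm_command, never from a script. Its argument "deltas" is a list of rows, each an object with "jaw": the finger opening in cm, from 0 to 8.54; "linear": the shift along the tool's x, y, z in cm, a list of three; "twist": the turn, a rotation vector about the tool's x, y, z in rad, a list of three. In form: [{"jaw": jaw, "linear": [x, y, z], "twist": [wx, wy, wz]}, ...]. A call has 1 to 12 rows; each row shifts and turns the commanded pose from where the row before left it, along the tool's axes as they then stand; what a row does not reach is not made up. A row lasts 1/10 s, in which the tool goes at most 50 mm and 8.59 degrees, less where a joint would pass 70% of its speed; a pose out of reach is approached as far as the arm can. A call is refused whole if a number of a shift passes 5 or a number of a turn 0.15, either way. A call with a gripper value outside its range is refused whole. The fingers move at their own pace and stop on an object; "grip_force" is the grip in N (left out, the last holds). Time passes only in rows, so rows that do not move let the fingers close. It gives the time, the measured TCP pose, the force and the opening at its end, in the units of the state.
- arm.state(): the state, without advancing time (a new reading comes with each control period).
- arm.snapshot(name): name is "scene" or "top" or "wrist"; returns a dict with "img" (384x512x3 uint8, red, green, blue), "fov_y" (degrees; the focal length in pixels is half the picture's height over the tangent of half this angle, whatever the lens; pixels are square), "cx", "cy" (the principal point, pixels), "k1" (the pictures are not rectified: a ray, as slopes to the right and down, at radius r is drawn at 1 + k1 r^2 times it, then the intrinsics apply), "cam_to_world" (4x4, takes a point from camera to world coordinates); the wrist camera has in their place "mount" (4x4, takes a point from camera to tool coordinates, whose origin is the TCP and whose axes are the flange's). Camera axes: x right, y down, z forward; pixel columns grow to the right and rows downward; lengths in m; the calibration is good to about 2 mm. A picture is of the moment at which its call begins: read the wrist's pose just before it. There is no depth.
- arm.sign_off(): hands the job in, once; it reports no verdict.
The state is a dict: "clock": time; "joint_pos": joint angles; "joint_vel": joint speeds; "tau": joint torques, N m; "eef_pos": TCP position; "tool_rot": TCP orientation; "contact_force": force on the tool from outside, world axes, zero at the start; "wrist_torque": the same for the moment, N m; "finger_gap": finger opening in m.
Only numpy, scipy, OpenCV 4.12 (cv2) and the standard library are available. Lean on these libraries where they do the work, as an engineer would, in place of code of your own. Each camera call takes 0.05 s, during which the arm holds its last target. There are 200 camera calls.

## Working session

There is one attempt and no reset: what is moved stays moved. The work goes in short steps, Python scripts to look and compute and a tool call to move; the robot and the scene stay as the last step left them, time stands still between calls to the robot, and variables do not carry over. Pictures are saved under pics/ and viewed, about 8 in all and at most 12, crops included, and the job is handed in when it is done.

Besides the shell and the picture viewer there is one more tool, called after "Emit:" as name(argument=value, ...) on one line, values as JSON. arm_command: Moves the arm, as the interface text tells. Its arguments: {"type":"object","properties":{"deltas":{"type":"array"},"grip_force":{"type":"number"}},"required":["deltas"]}

```bash
mkdir -p pics; ls; cat > h.py <<'E'
import numpy as np, cv2, json, pickle
from cell import arm
from scipy.spatial.transform import Rotation as R
def snap(n,f):
    s=arm.state(); d=arm.snapshot(n); d['state']=s
    if 'mount' in d:
        T=np.eye(4); T[:3,:3]=R.from_euler('xyz',s['tool_rot'],degrees=True).as_matrix(); T[:3,3]=s['eef_pos']
        d['cam_to_world']=T@np.array(d['mount'])
    pickle.dump(d,open(f'{f}.pkl','wb')); cv2.imwrite(f'pics/{f}.png',d['img'][:,:,::-1]); return d
def load(f): return pickle.load(open(f'{f}.pkl','rb'))
def K(d):
    f=d['img'].shape[0]/2/np.tan(np.radians(d['fov_y'])/2)
    return np.array([[f,0,d['cx']],[0,f,d['cy']],[0,0,1]])
def ray(d,uv):
    k=K(d); p=np.array([[(uv[0]-k[0,2])/k[0,0],(uv[1]-k[1,2])/k[0,0]]])[0]
    q=p.copy()
    for _ in range(30): q=p/(1+d['k1']*(q@q))
    C=np.array(d['cam_to_world']); return C[:3,3],C[:3,:3]@np.array([*q,1])
def onz(d,uv,z):
    o,v=ray(d,uv); return o+v*(z-o[2])/v[2]
def proj(d,P):
    C=np.array(d['cam_to_world']); P=np.atleast_2d(P); c=(P-C[:3,3])@C[:3,:3]
    return cv2.projectPoints(c,np.zeros(3),np.zeros(3),K(d),np.array([d['k1'],0,0,0.]))[0][:,0]
def crop(d,f,x0,y0,x1,y1,s): cv2.imwrite(f'pics/{f}.png',cv2.resize(d['img'][y0:y1,x0:x1,::-1],None,fx=s,fy=s,interpolation=cv2.INTER_CUBIC))
E
python3 - <<'E'
from h import *
a=snap('top','top0'); b=snap('scene','scene0')
for d in(a,b): print(d['fov_y'],d['cx'],d['cy'],d['k1'],np.round(d['cam_to_world'],3).tolist())
cv2.imwrite('pics/both.png',np.vstack([cv2.resize(x['img'],(400,300)) for x in(a,b)])[:,:,::-1])
cv2.imwrite('pics/top0b.png',cv2.resize(a['img'],(800,600),interpolation=cv2.INTER_CUBIC)[:,:,::-1])
print(arm.state())
E
```

```text
pics
43.515526918774555 252.64945097916905 197.1307709555839 0.008429816176856618 [[-0.007, -0.993, 0.122, 0.329], [-1.0, 0.008, 0.006, -0.055], [-0.006, -0.122, -0.993, 1.508], [0.0, 0.0, 0.0, 1.0]]
45.52779231823954 255.5744115781518 197.74729078818632 -0.12268728496920144 [[0.723, 0.559, -0.405, 1.048], [0.691, -0.594, 0.412, -0.586], [-0.01, -0.578, -0.816, 1.193], [0.0, 0.0, 0.0, 1.0]]
{'clock': 0.1, 'joint_pos': array([ 6.57177533e+01,  2.42812660e+01,  9.34273793e+01,  1.59688280e-03,
        6.23731421e+01, -1.08917343e+00]), 'joint_vel': array([-0.03234679, -0.14390771, -0.12554918, -0.09382845,  0.04945099,
        0.05711065]), 'tau': array([ 1.57114096e-04, -5.58424222e+01, -2.82447571e+01,  2.49558667e-05,
        2.99176798e-03,  3.81943991e-06]), 'eef_pos': array([0.24601834, 0.57426579, 0.4040078 ]), 'tool_rot': array([-1.79918254e+02, -2.96815948e-03,  1.56806183e+02]), 'contact_force': array([-0.33007236,  0.80945469, -0.10827543]), 'wrist_torque': array([-0.00551533, -0.01545809,  0.00318228]), 'finger_gap': 0.08546511863864863}
```

View pics/top0b.png

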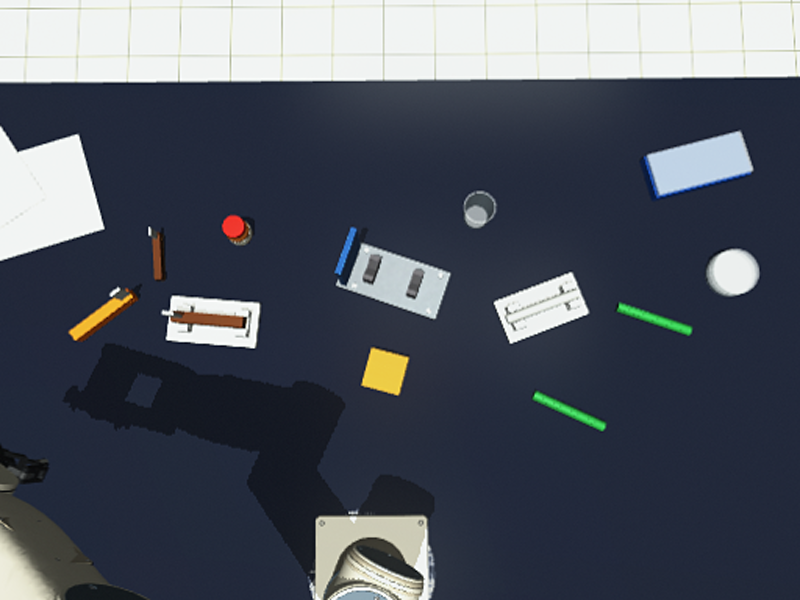

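View pics/scene0.png

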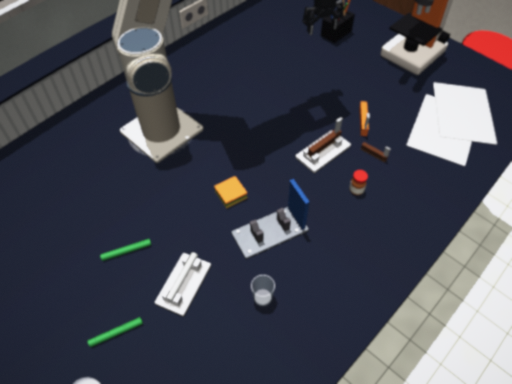

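The top view (800 px wide) shows these candidates:
- **Rods:** green (655,318), green (570,410), and the bright steel one in white foam (541,305).
- **Squares:** orange (105,312), small brown (157,255), and the larger brown one in foam (205,320).

I choose the steel rod and the large brown square in foam, and will check both in one close crop.

```bash
python3 - <<'E'
from h import *
d=load('top0');i=d['img'][:,:,::-1]
f=lambda x0,y0,w,h,s:cv2.resize(i[y0:y0+h,x0:x0+w],None,fx=s,fy=s,interpolation=cv2.INTER_CUBIC)
A=np.hstack([f(205,140,90,70,5),f(310,168,70,56,5)[:, :350]]) if 0 else None
c=np.zeros((600,800,3),np.uint8)
c[:300,:400]=f(210,140,80,60,5);c[:300,400:]=f(305,165,80,60,5);c[300:,:400]=f(97,175,80,60,5)
s=load('scene0')['img'][:,:,::-1]; c[300:,400:]=cv2.resize(s[175:260,225:318],(400,300),interpolation=cv2.INTER_CUBIC)
cv2.imwrite('pics/m.png',c)
E
```

```text
(no output)
```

View pics/m.png

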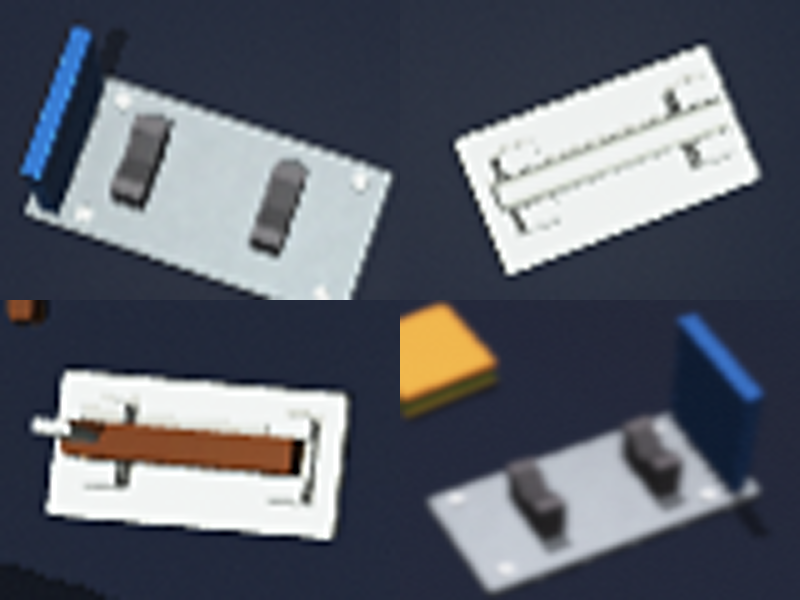

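```bash
python3 - <<'E'
from h import *
from scipy.optimize import least_squares
d=load('top0')
def fit(uv,P,g):
    P=np.array(P)/1000
    def w(q):
        c,s=np.cos(q[2]),np.sin(q[2]);X=P.copy();X[:,0]=q[0]+c*P[:,0]-s*P[:,1];X[:,1]=q[1]+s*P[:,0]+c*P[:,1];return X
    r=least_squares(lambda q:(proj(d,w(q))-uv).ravel(),g)
    print(r.x[:2].round(4),np.degrees(r.x[2]).round(2),r.fun.round(1)); return r.x
o=lambda l,x,y:np.array(l)/5.+[x,y]
# +y is left, +x up
uv=o([(392,175),(110,78),(25,212),(90,30),(22,175),(37,182)],210,140)
fit(uv,[(50,-106,12),(50,106,12),(-50,106,12),(45,97,155),(-45,97,155),(-45,85,155)],[.5,0,0])
uv=o([(55,143),(305,45),(362,178),(110,275)],305,165)
fit(uv,[(45,85,15),(45,-85,15),(-45,-85,15),(-45,85,15)],[.5,-.3,.4])
uv=o([(63,70),(348,93),(330,240),(48,213)],97,175)
fit(uv,[(45,90,15),(45,-90,15),(-45,-90,15),(-45,90,15)],[.5,.3,0])
# square stock top/blade: stock far end, top corners
uv=o([(300,137),(293,174)],97,175)
for u in uv: print(onz(d,u,.064))
for u in o([(33,126)],97,175): print('tip',onz(d,u,.120))
s=arm.state();print(s['eef_pos'],s['tool_rot'])
E
```

```text
[ 0.5669 -0.0486] -21.61 [ 1.8  2.5 -4.5 -2.   0.9  0.3 -1.1 -0.2  0.9 -0.4  1.8 -0.3]
[ 0.5108 -0.3405] 20.88 [-0.1 -0.1  0.1 -0.   0.  -0.1 -0.1  0.3]
[0.4882 0.3161] -5.44 [ 0.   0.   0.1  0.4  0.5 -0.4 -0.6 -0. ]
[0.49265975 0.24190995 0.064     ]
[0.47022214 0.24574329 0.064     ]
tip [0.49393442 0.38585498 0.12      ]
[0.24601834 0.57426579 0.4040078 ] [-1.79918254e+02 -2.96815948e-03  1.56806183e+02]
```

```bash
cat >> h.py <<'E'
def plan(p,yaw,n=None):
    """print twist (rows x value) then linear rows, in tool frame after the twist"""
    s=arm.state(); Rt=R.from_euler('xyz',[180,0,yaw],degrees=True); Rc=R.from_euler('xyz',s['tool_rot'],degrees=True)
    rv=(Rc.inv()*Rt).as_rotvec(); dp=np.array(p)-s['eef_pos']; l=Rt.inv().apply(dp)*100
    na=int(np.ceil(np.abs(rv).max()/.148)); nl=n or int(np.ceil(np.linalg.norm(l)/4.8))
    print('eef',s['eef_pos'].round(4),s['tool_rot'].round(2),'clock',s['clock'],'gap',s['finger_gap'].round(4),'F',s['contact_force'].round(1))
    print('twist',na,'x',(rv/max(na,1)).round(4),' total lin cm',l.round(2),'rows',nl,'x',(l/nl).round(3))
E
python3 - <<'E'
from h import *
d=snap('wrist','w0'); print(np.round(d['mount'],4).tolist(),d['fov_y'],d['k1'])
plan([.48,-.06,.42],68.4)
E
```

```text
[[-0.0005, -0.9586, -0.2849, 0.0721], [1.0, -0.0004, -0.0003, 0.0003], [0.0001, -0.2849, 0.9586, 0.0312], [0.0, 0.0, 0.0, 1.0]] 58.27381615122378 0.02178889331565716Traceback (most recent call last):
  File "<stdin>", line 3, in <module>
  File "h.py", line 30, in plan
    print('eef',s['eef_pos'].round(4),s['tool_rot'].round(2),'clock',s['clock'],'gap',s['finger_gap'].round(4),'F',s['contact_force'].round(1))
                                                                                      ^^^^^^^^^^^^^^^^^^^^^
AttributeError: 'float' object has no attribute 'round'
```

```bash
sed -i "s/s\['finger_gap'\].round(4)/round(s['finger_gap'],4)/" h.py; python3 - <<'E'
from h import *
plan([.52,-.06,.42],68.4)
E
```

```text
eef [0.246  0.5743 0.4041] [-179.93    0.    156.81] clock 0.15 gap 0.0852 F [ 0.1 -0.1  1.2]
twist 11 x [-1.000e-04  1.000e-04  1.403e-01]  total lin cm [-48.89  48.82  -1.59] rows 15 x [-3.259  3.255 -0.106]
```

Emit:
arm_command(deltas=[{"jaw":8.5,"linear":[0,0,0],"twist":[0,0,0.14]},{"jaw":8.5,"linear":[0,0,0],"twist":[0,0,0.14]},{"jaw":8.5,"linear":[0,0,0],"twist":[0,0,0.14]},{"jaw":8.5,"linear":[0,0,0],"twist":[0,0,0.14]},{"jaw":8.5,"linear":[0,0,0],"twist":[0,0,0.14]},{"jaw":8.5,"linear":[0,0,0],"twist":[0,0,0.14]},{"jaw":8.5,"linear":[0,0,0],"twist":[0,0,0.14]},{"jaw":8.5,"linear":[0,0,0],"twist":[0,0,0.14]},{"jaw":8.5,"linear":[0,0,0],"twist":[0,0,0.14]},{"jaw":8.5,"linear":[0,0,0],"twist":[0,0,0.14]},{"jaw":8.5,"linear":[0,0,0],"twist":[0,0,0.14]}])

```text
clock: 1.25
eef_pos: [0.2461, 0.5744, 0.4044]
tool_rot: [-180.0, 0.0, 68.2]
contact_force: [0.0, 0.9, -0.7]
finger_gap: 0.0848
```

Emit:
arm_command(deltas=[{"jaw":8.5,"linear":[-3.3,3.3,-0.1],"twist":[0,0,0]},{"jaw":8.5,"linear":[-3.3,3.3,-0.1],"twist":[0,0,0]},{"jaw":8.5,"linear":[-3.3,3.3,-0.1],"twist":[0,0,0]},{"jaw":8.5,"linear":[-3.3,3.3,-0.1],"twist":[0,0,0]},{"jaw":8.5,"linear":[-3.3,3.3,-0.1],"twist":[0,0,0]},{"jaw":8.5,"linear":[-3.3,3.3,-0.1],"twist":[0,0,0]},{"jaw":8.5,"linear":[-3.3,3.3,-0.1],"twist":[0,0,0]},{"jaw":8.5,"linear":[-3.3,3.3,-0.1],"twist":[0,0,0]},{"jaw":8.5,"linear":[-3.3,3.3,-0.1],"twist":[0,0,0]},{"jaw":8.5,"linear":[-3.3,3.3,-0.1],"twist":[0,0,0]},{"jaw":8.5,"linear":[-3.3,3.3,-0.1],"twist":[0,0,0]},{"jaw":8.5,"linear":[-3.3,3.3,-0.1],"twist":[0,0,0]}])

```text
clock: 2.45
eef_pos: [0.4704, 0.0593, 0.4168]
tool_rot: [180.0, -0.0, 68.6]
contact_force: [-0.1, 1.1, 0.4]
finger_gap: 0.085
```

Emit:
arm_command(deltas=[{"jaw":8.5,"linear":[-3.0,3.0,-0.1],"twist":[0,0,0]},{"jaw":8.5,"linear":[-3.0,3.0,-0.1],"twist":[0,0,0]},{"jaw":8.5,"linear":[-3.0,3.0,-0.1],"twist":[0,0,0]},{"jaw":8.5,"linear":[0,0,0],"twist":[0,0,0]},{"jaw":8.5,"linear":[0,0,0],"twist":[0,0,0]}])

```text
clock: 2.95
eef_pos: [0.5209, -0.0563, 0.4193]
tool_rot: [-179.9, 0.0, 68.4]
contact_force: [-0.7, -0.0, -0.7]
finger_gap: 0.0849
```

```bash
python3 - <<'E'
from h import *
d=snap('wrist','w1'); cv2.imwrite('pics/w1b.png',cv2.resize(d['img'],(800,600),interpolation=cv2.INTER_CUBIC)[:,:,::-1])
plan([.511,-.34,.40],110.9)
E
```

```text
eef [ 0.5206 -0.0555  0.4193] [-179.92    0.     68.52] clock 3.0 gap 0.0851 F [-0.3  1.   0.3]
twist 5 x [-3.000e-04 -1.000e-04 -1.479e-01]  total lin cm [-26.24 -11.05   1.93] rows 6 x [-4.373 -1.841  0.321]
```

View pics/w1b.png

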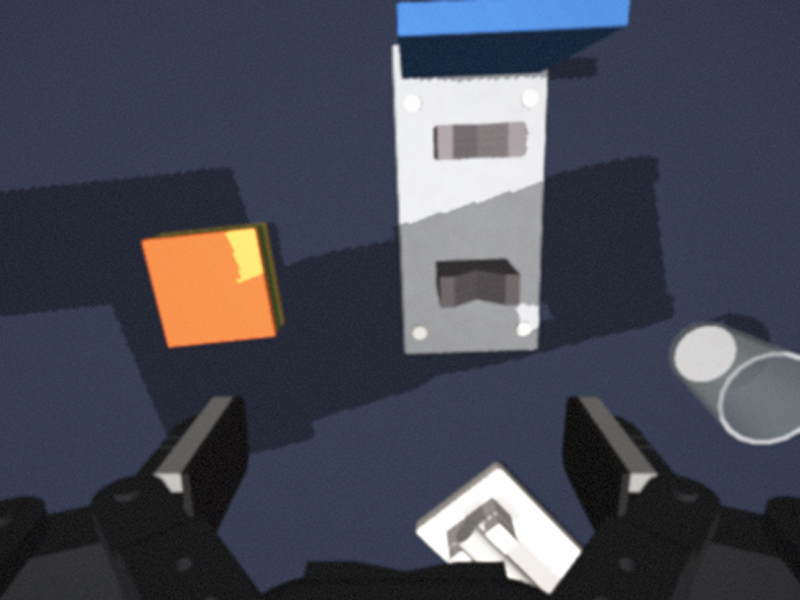

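```bash
cat >> h.py <<'E'
from scipy.optimize import least_squares
def W(q,P):
    P=np.atleast_2d(P).astype(float);c,s=np.cos(q[2]),np.sin(q[2]);X=P.copy();X[:,0]=q[0]+c*P[:,0]-s*P[:,1];X[:,1]=q[1]+s*P[:,0]+c*P[:,1];return X
def fit(obs,g):
    """obs: list of (snapshot, uv, P mm)"""
    r=least_squares(lambda q:np.concatenate([(proj(d,W(q,np.array(P)/1000))-uv).ravel() for d,uv,P in obs]),g,loss='soft_l1')
    print(r.x[:2].round(4),np.degrees(r.x[2]).round(2)); print([(proj(d,W(r.x,np.array(P)/1000))-uv).round(1).tolist() for d,uv,P in obs]); return r.x
E
python3 - <<'E'
from h import *
d=load('w1')
L=[((405,353),(-50,-106,12)),((538,349),(50,-106,12)),((397,38),(-45,85,155)),((629,26),(45,85,155)),((402,77),(-45,85,12)),((440,277),(-25,-35,62)),((520,275),(25,-35,62)),((440,306),(-25,-55,62)),((519,304),(25,-55,62)),((435,158),(-25,35,62)),((526,155),(25,35,62))]
uv=np.array([a for a,b in L])/1.5625; P=[b for a,b in L]
fit([(d,uv,P)],[.567,-.049,-.37])
E
```

```text
[ 0.5743 -0.0447] -19.46
[[[-0.6, 0.7], [-0.0, 0.4], [0.3, -1.7], [0.2, -0.9], [-0.9, 0.9], [-0.2, -0.4], [0.2, -1.0], [0.2, 0.7], [0.3, 0.2], [1.6, 1.1], [-1.7, 0.8]]]
```

Emit:
arm_command(deltas=[{"jaw":8.5,"linear":[0,0,0],"twist":[0,0,-0.148]},{"jaw":8.5,"linear":[0,0,0],"twist":[0,0,-0.148]},{"jaw":8.5,"linear":[0,0,0],"twist":[0,0,-0.148]},{"jaw":8.5,"linear":[0,0,0],"twist":[0,0,-0.148]},{"jaw":8.5,"linear":[0,0,0],"twist":[0,0,-0.148]},{"jaw":8.5,"linear":[-4.5,-1.85,0.3],"twist":[0,0,0]},{"jaw":8.5,"linear":[-4.5,-1.85,0.3],"twist":[0,0,0]},{"jaw":8.5,"linear":[-4.5,-1.85,0.3],"twist":[0,0,0]},{"jaw":8.5,"linear":[-4.5,-1.85,0.3],"twist":[0,0,0]},{"jaw":8.5,"linear":[-4.5,-1.85,0.3],"twist":[0,0,0]},{"jaw":8.5,"linear":[-3.7,-1.8,0.3],"twist":[0,0,0]},{"jaw":8.5,"linear":[0,0,0],"twist":[0,0,0]}])

```text
clock: 4.2
eef_pos: [0.5112, -0.3424, 0.4012]
tool_rot: [-180.0, 0.0, 110.8]
contact_force: [0.1, 0.5, -0.2]
finger_gap: 0.085
```

Emit:
arm_command(deltas=[{"jaw":8.5,"linear":[0,0,4],"twist":[0,0,0]},{"jaw":8.5,"linear":[0,0,4],"twist":[0,0,0]},{"jaw":8.5,"linear":[0,0,1],"twist":[0,0,0]},{"jaw":8.5,"linear":[0,0,0],"twist":[0,0,0]}])

```text
clock: 4.6
eef_pos: [0.5115, -0.338, 0.3104]
tool_rot: [-179.9, -0.2, 111.1]
contact_force: [0.3, -0.0, 0.7]
finger_gap: 0.0848
```

```bash
python3 - <<'E'
from h import *
d=snap('wrist','w2'); cv2.imwrite('pics/w2b.png',cv2.resize(d['img'],(800,600),interpolation=cv2.INTER_CUBIC)[:,:,::-1])
plan([.511,-.34,.2],110.9)
E
```

```text
eef [ 0.5121 -0.3387  0.3121] [-1.7998e+02 -4.0000e-02  1.1105e+02] clock 4.65 gap 0.0851 F [ 0.5 -0.  -0.3]
twist 1 x [-0.0004 -0.0007  0.0027]  total lin cm [-0.09 -0.15 11.21] rows 3 x [-0.029 -0.049  3.737]
```

View pics/w2b.png

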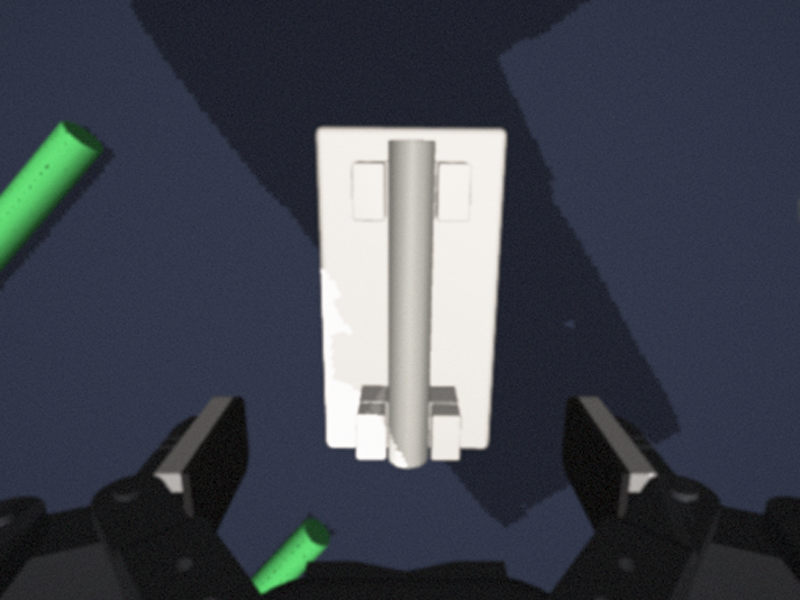

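```bash
python3 - <<'E'
from h import *
d=load('w2')
a=onz(d,np.array([412,145])/1.5625,.045);b=onz(d,np.array([409.5,440])/1.5625,.045)
y=np.degrees(np.arctan2(*(a-b)[[1,0]]));print(a,b,y-90)
t=onz(d,np.array([412,139])/1.5625,.050);u=onz(d,np.array([409,466])/1.5625,.04); print((t+u)/2,np.linalg.norm(t-u))
print('slab');uv=np.array([(318,129),(506,130),(489,448),(328,448)])/1.5625
q=fit([(d,uv,[(-45,85,15),(45,85,15),(45,-85,15),(-45,-85,15)])],[.51,-.34,.36])
c=(t+u)/2
plan([c[0],c[1],.200],y)
E
```

```text
[ 0.48782674 -0.26853381  0.045     ] [ 0.53680834 -0.39785769  0.045     ] 20.744254722341594
[ 0.51496935 -0.34042957  0.045     ] 0.15863761674458826
slab
[ 0.5153 -0.3411] 20.64
[[[-1.8, -0.8], [1.5, -0.6], [0.4, 2.2], [-0.4, 1.4]]]
eef [ 0.5121 -0.3387  0.3121] [-1.7998e+02 -4.0000e-02  1.1105e+02] clock 4.65 gap 0.0851 F [ 0.5 -0.  -0.3]
twist 1 x [-0.0004 -0.0007  0.0054]  total lin cm [-0.27  0.21 11.21] rows 3 x [-0.089  0.07   3.737]
```

Emit:
arm_command(deltas=[{"jaw":6,"linear":[-0.1,0.1,4],"twist":[0,0,0.005]},{"jaw":5,"linear":[-0.1,0.1,4],"twist":[0,0,0]},{"jaw":5,"linear":[0,0,2.5],"twist":[0,0,0]},{"jaw":5,"linear":[0,0,1],"twist":[0,0,0]},{"jaw":4.5,"linear":[0,0,0],"twist":[0,0,0]}], grip_force=50)

```text
clock: 5.15
eef_pos: [0.5147, -0.3407, 0.1972]
tool_rot: [180.0, 0.0, 110.7]
contact_force: [-0.3, 0.2, 1.2]
finger_gap: 0.045
```

```bash
python3 - <<'E'
from h import *
plan([.515,-.3407,.197],110.7)
E
```

```text
eef [ 0.5147 -0.3407  0.1972] [1.7999e+02 1.0000e-02 1.1071e+02] clock 5.15 gap 0.045 F [-0.3  0.2  1.2]
twist 1 x [0.0001 0.0002 0.0002]  total lin cm [-0.01  0.03  0.02] rows 1 x [-0.008  0.032  0.024]
```

Emit:
arm_command(deltas=[{"jaw":2.6,"linear":[0,0,0],"twist":[0,0,0]},{"jaw":2.2,"linear":[0,0,0],"twist":[0,0,0]},{"jaw":1,"linear":[0,0,0],"twist":[0,0,0]},{"jaw":1,"linear":[0,0,0],"twist":[0,0,0]},{"jaw":1,"linear":[0,0,0],"twist":[0,0,0]}])

```text
clock: 5.65
eef_pos: [0.5149, -0.3413, 0.1989]
tool_rot: [179.9, 0.2, 110.7]
contact_force: [-1.1, 0.0, 6.8]
finger_gap: 0.0189
```

```bash
python3 - <<'E'
from h import *
plan([.5143,-.0447,.31],68.4); print(arm.state()['wrist_torque'])
E
```

```text
eef [ 0.5149 -0.3413  0.1989] [1.7989e+02 1.6000e-01 1.1069e+02] clock 5.65 gap 0.0189 F [-1.1  0.   6.8]
twist 5 x [0.0006 0.0004 0.1476]  total lin cm [ 27.56 -10.97 -11.11] rows 7 x [ 3.937 -1.568 -1.587]
[0.12445699 0.10560139 0.03125424]
```

Emit:
arm_command(deltas=[{"jaw":1,"linear":[0,0,-2],"twist":[0,0,0]},{"jaw":1,"linear":[0,0,-4],"twist":[0,0,0]},{"jaw":1,"linear":[0,0,-4],"twist":[0,0,0]},{"jaw":1,"linear":[0,0,-3],"twist":[0,0,0]},{"jaw":1,"linear":[0,0,0],"twist":[0,0,0]},{"jaw":1,"linear":[0,0,0],"twist":[0,0,0]}])

```text
clock: 6.25
eef_pos: [0.514, -0.3407, 0.3277]
tool_rot: [179.9, 0.1, 110.7]
contact_force: [-0.9, -0.2, -3.3]
finger_gap: 0.0184
```

```bash
python3 - <<'E'
from h import *
d=snap('wrist','w3')
plan([.5743,-.0447,.33],70.5); print(arm.state()['wrist_torque'])
q=[.5743,-.0447,np.radians(-19.46)]
p=W(q,[0,-.06,.35]);plan(p[0],70.5)
E
```

```text
eef [ 0.5136 -0.3405  0.3263] [-1.7997e+02 -4.0000e-02  1.1068e+02] clock 6.3 gap 0.0188 F [ 0.1  0.8 -2.7]
twist 5 x [-1.000e-04 -1.000e-04  1.403e-01]  total lin cm [29.91 -4.15 -0.37] rows 7 x [ 4.273 -0.593 -0.053]
[-0.03354708  0.01009138  0.00663597]
eef [ 0.5136 -0.3405  0.3263] [-1.7997e+02 -4.0000e-02  1.1068e+02] clock 6.3 gap 0.0188 F [ 0.1  0.8 -2.7]
twist 5 x [-1.000e-04 -1.000e-04  1.403e-01]  total lin cm [23.91 -4.15 -2.37] rows 6 x [ 3.985 -0.691 -0.395]
```

Emit:
arm_command(deltas=[{"jaw":1,"linear":[0,0,-0.5],"twist":[0,0,0.14]},{"jaw":1,"linear":[0,0,-0.5],"twist":[0,0,0.14]},{"jaw":1,"linear":[0,0,-0.5],"twist":[0,0,0.14]},{"jaw":1,"linear":[0,0,-0.5],"twist":[0,0,0.14]},{"jaw":1,"linear":[0,0,0],"twist":[0,0,0.14]},{"jaw":1,"linear":[4,-0.7,0],"twist":[0,0,0]},{"jaw":1,"linear":[4,-0.7,0],"twist":[0,0,0]},{"jaw":1,"linear":[4,-0.7,0],"twist":[0,0,0]},{"jaw":1,"linear":[4,-0.7,0],"twist":[0,0,0]},{"jaw":1,"linear":[4,-0.7,0],"twist":[0,0,0]},{"jaw":1,"linear":[3.9,-0.7,0],"twist":[0,0,0]},{"jaw":1,"linear":[0,0,0],"twist":[0,0,0]}])

```text
clock: 7.5
eef_pos: [0.5537, -0.0975, 0.3447]
tool_rot: [-179.8, -0.0, 70.8]
contact_force: [-0.3, -0.4, -1.4]
finger_gap: 0.0183
```

```bash
python3 - <<'E'
from h import *
d=snap('wrist','w4'); cv2.imwrite('pics/w4b.png',cv2.resize(d['img'],(800,600),interpolation=cv2.INTER_CUBIC)[:,:,::-1])
E
```

```text
(no output)
```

View pics/w4b.png

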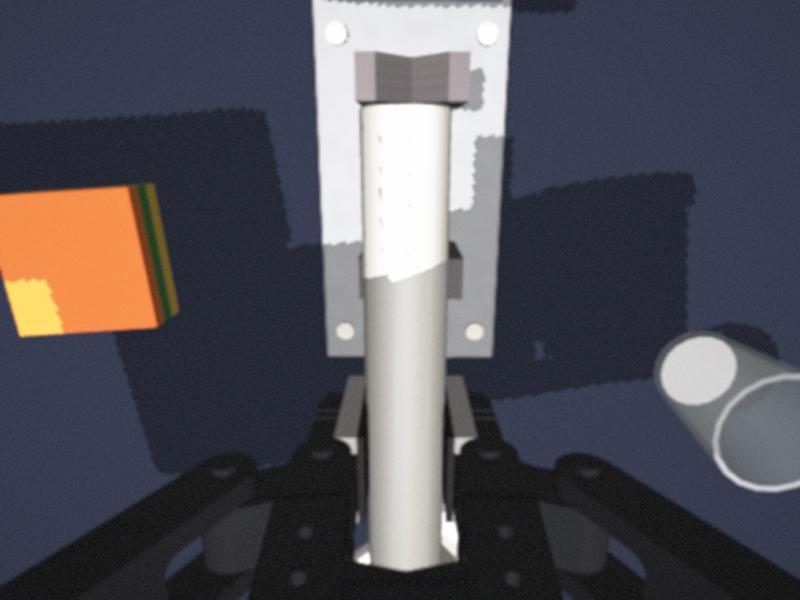

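```bash
python3 - <<'E'
from h import *
d=load('w4'); s=1.5625
A=(np.array([(336,33),(488,33),(345,331),(475,331)])/s); B=np.array([(327,357),(492,357),(356,52),(469,52)])/s
Pb=np.array([(-50,-106,12),(50,-106,12),(-25,55,62),(25,55,62)])/1000
w1=load('w1')
A1=np.array([(412,103),(530,98),(420,333),(524,328)])/s
L=[((405,353),(-50,-106,12)),((538,349),(50,-106,12)),((397,38),(-45,85,155)),((629,26),(45,85,155)),((440,306),(-25,-55,62)),((519,304),(25,-55,62))]
uv1=np.array([a for a,b in L])/s; P1=np.array([b for a,b in L])/1000
def f(q,use=(1,1)):
    a,b=q[3],q[4]; D=[(-a,b,.012),(a,b,.012),(-a,-b,.012),(a,-b,.012)]
    o=[]
    if use[0]: o+=[(proj(d,W(q,D))-A).ravel(),(proj(d,W(q,Pb))-B).ravel()]
    if use[1]: o+=[(proj(w1,W(q,D))-A1).ravel(),(proj(w1,W(q,P1))-uv1).ravel()]
    return np.concatenate(o)
for u in ((1,0),(0,1),(1,1)):
    r=least_squares(f,[.574,-.045,-.34,.04,.09],args=(u,),loss='soft_l1'); q=r.x
    print(q[:2].round(4),np.degrees(q[2]).round(2),q[3:].round(4)); print(f(q,u).round(1).tolist())
# rod axis in tool frame
z=.344-.152
a=onz(d,np.array([405.5,115])/s,z);b=onz(d,np.array([405.5,480])/s,z)
print('rod',a,b,np.degrees(np.arctan2(*(a-b)[[1,0]]))-90,d['state']['eef_pos'],d['state']['tool_rot'])
e=onz(d,np.array([405.5,104])/s,z+.006);st=d['state'];Rm=R.from_euler('xyz',st['tool_rot'],degrees=True)
print('rod front end in tool',Rm.inv().apply(e-st['eef_pos']),Rm.inv().apply(a-st['eef_pos']),Rm.inv().apply(b-st['eef_pos']))
E
```

```text
[ 0.5739 -0.0464] -19.46 [0.0382 0.0728]
[0.2, -1.3, -0.2, -1.0, -0.3, -15.5, 0.2, -15.0, -0.3, 1.6, 0.4, 2.2, -1.4, 1.1, 1.4, 1.4]
[ 0.5742 -0.0456] -19.31 [0.0382 0.072 ]
[-0.1, -1.3, -0.5, -1.4, -0.7, -13.8, -0.2, -13.1, -0.2, 1.5, 0.3, 1.0, 0.2, -0.0, -0.0, 0.4, 0.5, 1.6, 0.6, 0.9]
[ 0.5741 -0.0459] -19.38 [0.0382 0.0723]
[0.0, -1.3, -0.4, -1.1, -0.2, -16.5, 0.3, -16.2, -0.2, 1.1, 0.6, 1.6, -1.5, 0.3, 1.3, 0.4, -0.1, -1.2, -0.5, -1.3, -0.8, -13.3, -0.3, -12.6, -0.4, 1.7, 0.2, 1.3, 0.4, 0.5, 0.0, 1.1, 0.4, 1.9, 0.5, 1.3]
rod [ 0.57966654 -0.02286734  0.192     ] [ 0.55020078 -0.10746756  0.192     ] -19.202926725603717 [ 0.553693   -0.0974519   0.34468408] [-1.79757950e+02 -2.62030877e-02  7.08051544e+01]
rod front end in tool [0.08068602 0.00064858 0.14671956] [0.07890789 0.0006527  0.15271878] [-0.01067685  0.0006399   0.15267787]
```

```bash
python3 - <<'E'
from h import *
q=[.574,-.046,np.radians(-19.4)]
p=W(q,[-.0006,-.003,.300])[0];print(p);plan(p,70.6)
E
```

```text
[ 0.57243758 -0.04863037  0.3       ]
eef [ 0.5536 -0.0991  0.3448] [-1.7979e+02  2.0000e-02  7.0790e+01] clock 7.55 gap 0.0187 F [ 0.  -0.4 -3.5]
twist 1 x [-0.0037  0.0004  0.0033]  total lin cm [5.39 0.1  4.48] rows 2 x [2.695 0.05  2.24 ]
```

Emit:
arm_command(deltas=[{"jaw":1,"linear":[2.7,0.05,0],"twist":[-0.003,0,0.003]},{"jaw":1,"linear":[2.7,0.05,0],"twist":[0,0,0]},{"jaw":1,"linear":[0,0,4],"twist":[0,0,0]},{"jaw":1,"linear":[0,0,4],"twist":[0,0,0]},{"jaw":1,"linear":[0,0,2.5],"twist":[0,0,0]},{"jaw":1,"linear":[0,0,0],"twist":[0,0,0]},{"jaw":1,"linear":[0,0,0],"twist":[0,0,0]}])

```text
clock: 8.25
eef_pos: [0.573, -0.0517, 0.241]
tool_rot: [179.9, 0.0, 70.4]
contact_force: [0.2, -0.3, -2.6]
finger_gap: 0.0188
```

```bash
python3 - <<'E'
from h import *
q=[.574,-.046,np.radians(-19.4)]
p=W(q,[-.0006,-.003,.213])[0];plan(p,70.6)
d=snap('scene','s5'); crop(d,'s5c',220,150,330,260,5)
E
```

```text
eef [ 0.573  -0.0517  0.241 ] [1.7995e+02 3.0000e-02 7.0350e+01] clock 8.25 gap 0.0188 F [ 0.2 -0.3 -2.6]
twist 1 x [ 0.0009  0.0006 -0.0043]  total lin cm [ 0.27 -0.16  2.8 ] rows 1 x [ 0.274 -0.159  2.803]
```

Emit:
arm_command(deltas=[{"jaw":1,"linear":[0.25,-0.15,1],"twist":[0,0,-0.004]},{"jaw":1,"linear":[0,0,0.8],"twist":[0,0,0]},{"jaw":1,"linear":[0,0,0.4],"twist":[0,0,0]},{"jaw":1,"linear":[0,0,0.3],"twist":[0,0,0]},{"jaw":1,"linear":[0,0,0],"twist":[0,0,0]},{"jaw":1,"linear":[0,0,0],"twist":[0,0,0]}])

```text
clock: 8.9
eef_pos: [0.5729, -0.0482, 0.2168]
tool_rot: [179.8, -0.0, 70.6]
contact_force: [1.2, 0.5, -2.1]
finger_gap: 0.0187
```

```bash
python3 - <<'E'
from h import *
q=[.574,-.046,np.radians(-19.4)]
p=W(q,[-.0006,-.003,.213])[0];plan(p,70.6);print(arm.state()['wrist_torque'])
E
```

```text
eef [ 0.5729 -0.0482  0.2168] [179.82  -0.    70.63] clock 8.9 gap 0.0187 F [ 1.2  0.5 -2.1]
twist 1 x [ 0.0031 -0.      0.0006]  total lin cm [-0.06 -0.02  0.38] rows 1 x [-0.057 -0.024  0.38 ]
[-4.42469189e-02 -1.35713527e-05  1.73973127e-02]
```

Emit:
arm_command(deltas=[{"jaw":1,"linear":[0,0,0.2],"twist":[0,0,0]},{"jaw":1,"linear":[0,0,0.1],"twist":[0,0,0]},{"jaw":1,"linear":[0,0,0],"twist":[0,0,0]}])

```text
clock: 9.2
eef_pos: [0.5729, -0.0481, 0.2149]
tool_rot: [179.8, -0.0, 70.6]
contact_force: [-3.4, 1.5, 8.6]
finger_gap: 0.0186
```

Emit:
arm_command(deltas=[{"jaw":1,"linear":[0,0,0.1],"twist":[0,0,0]},{"jaw":1,"linear":[0,0,0.1],"twist":[0,0,0]},{"jaw":1,"linear":[0,0,0],"twist":[0,0,0]}])

```text
clock: 9.5
eef_pos: [0.5729, -0.0481, 0.2147]
tool_rot: [179.8, -0.0, 70.6]
contact_force: [-9.7, 1.1, 27.4]
finger_gap: 0.0186
```

Emit:
arm_command(deltas=[{"jaw":1,"linear":[0,-0.1,-0.1],"twist":[0,0,0]},{"jaw":1,"linear":[0,0,0],"twist":[0,0,0]}])

```text
clock: 9.7
eef_pos: [0.572, -0.0478, 0.214]
tool_rot: [179.8, -0.0, 70.6]
contact_force: [-2.7, 0.9, 13.0]
finger_gap: 0.0186
```

```bash
python3 - <<'E'
from h import *
s=arm.state();print(s['eef_pos'],s['contact_force'],s['wrist_torque'])
print(R.from_euler('xyz',s['tool_rot'],degrees=True).inv().apply(s['contact_force']))
d=snap('scene','s5'); crop(d,'s5c',225,160,325,260,6)
E
```

```text
[ 0.57202022 -0.04780738  0.21404645] [-2.70710689  0.85539726 12.98793035] [0.11020903 0.53181644 0.01432581]
[ -0.08587131  -2.78146386 -13.00009815]
```

View pics/s5c.png

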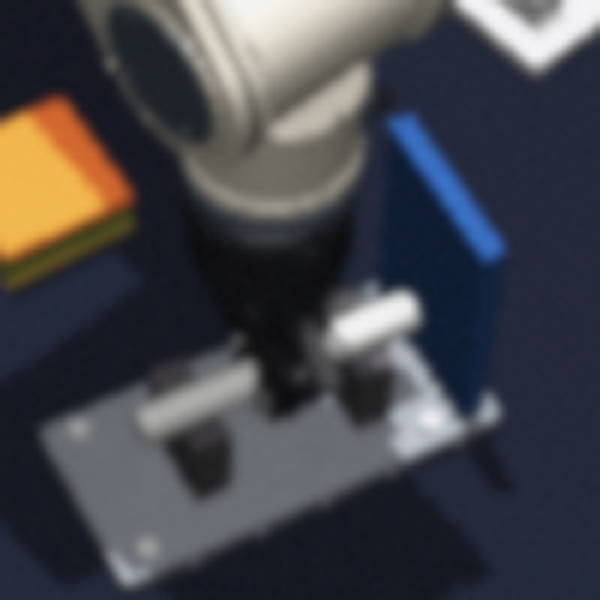

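The crop shows the rod in both V-blocks, with its ends at (150,420) and (410,310) sticking out past each block and clear of the plate. I'll release it now.

Emit:
arm_command(deltas=[{"jaw":2.2,"linear":[0,-0.03,-0.05],"twist":[0,0,0]},{"jaw":3,"linear":[0,0,0],"twist":[0,0,0]},{"jaw":4,"linear":[0,0,0],"twist":[0,0,0]},{"jaw":5,"linear":[0,0,0],"twist":[0,0,0]},{"jaw":5,"linear":[0,0,-2],"twist":[0,0,0]},{"jaw":5,"linear":[0,0,-4],"twist":[0,0,0]},{"jaw":5,"linear":[0,0,-4],"twist":[0,0,0]},{"jaw":5,"linear":[0,0,-4],"twist":[0,0,0]},{"jaw":7,"linear":[0,0,-2],"twist":[0,0,0]},{"jaw":8.5,"linear":[0,0,0],"twist":[0,0,0]},{"jaw":8.5,"linear":[0,0,0],"twist":[0,0,0]}])

```text
clock: 10.85
eef_pos: [0.5709, -0.0476, 0.3731]
tool_rot: [179.8, -0.0, 70.6]
contact_force: [-0.3, 0.3, -0.1]
finger_gap: 0.0853
```

```bash
python3 - <<'E'
from h import *
d=snap('wrist','w6'); cv2.imwrite('pics/w6b.png',cv2.resize(d['img'],(800,600),interpolation=cv2.INTER_CUBIC)[:,:,::-1])
# square: foam est (.4882,.3161,-5.44): grip at heel y=70 -> square y -80 => cradle y=-10
q=[.4882,.3161,np.radians(-5.44)]; p=W(q,[0,-.01,.37])[0]; print(p); plan(p,84.5)
E
```

```text
[0.48725197 0.30614504 0.37      ]
eef [ 0.5706 -0.0475  0.3722] [1.7992e+02 2.0000e-02 7.0630e+01] clock 10.9 gap 0.0851 F [-0.5  0.7  0. ]
twist 2 x [ 0.0007  0.0003 -0.121 ]  total lin cm [ 34.41 -11.69   0.22] rows 8 x [ 4.301 -1.461  0.027]
```

View pics/w6b.png

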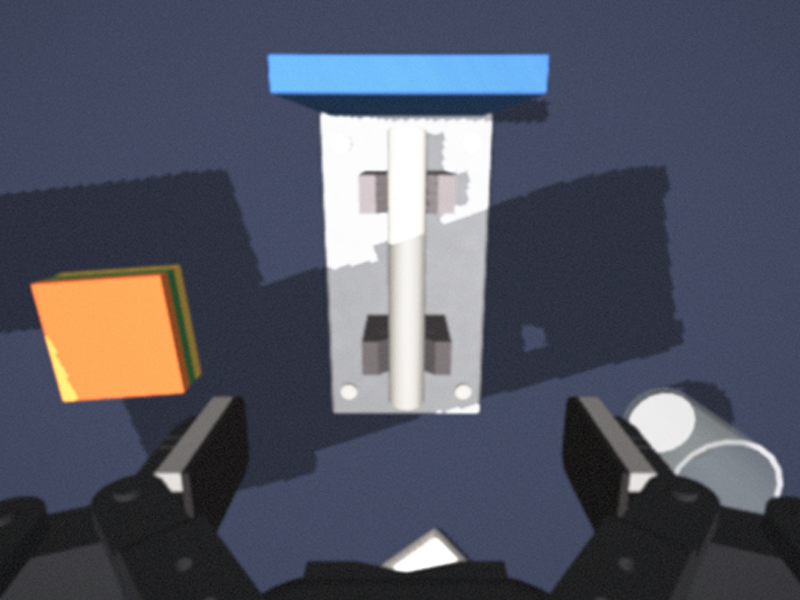

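```bash
python3 - <<'E'
from h import *
d=load('w6'); s=1.5625
L=[((333,413),(-50,-106,12)),((480,412),(50,-106,12)),((270,94),(-45,85,155)),((549,94),(45,85,155)),((363,375),(-25,-55,62)),((451,374),(25,-55,62)),((360,212),(-25,35,62)),((455,209),(25,35,62))]
q=fit([(d,np.array([a for a,b in L])/s,[b for a,b in L])],[.574,-.046,-.34])
a=onz(d,np.array([407.5,135])/s,.0601);b=onz(d,np.array([406.7,400])/s,.0601)
loc=lambda p:np.round([np.cos(q[2])*(p[0]-q[0])+np.sin(q[2])*(p[1]-q[1]),-np.sin(q[2])*(p[0]-q[0])+np.cos(q[2])*(p[1]-q[1])],4)
print(loc(a),loc(b),np.degrees(np.arctan2(*(a-b)[[1,0]]))-90,'ends',loc(onz(d,np.array([407.5,126])/s,.066)),loc(onz(d,np.array([406.7,409])/s,.056)))
E
```

```text
[ 0.5747 -0.0448] -19.37
[[[-0.0, 0.5], [0.1, 1.0], [0.0, -0.9], [-0.0, -1.0], [-0.1, -0.3], [0.3, 0.2], [-0.7, 1.1], [0.5, 3.0]]]
[0.0001 0.0736] [-0.0002 -0.0718] -19.493345706808086 ends [0.     0.0777] [-0.0002 -0.0797]
```

Emit:
arm_command(deltas=[{"jaw":8.5,"linear":[0,0,0],"twist":[0,0,-0.121]},{"jaw":8.5,"linear":[0,0,0],"twist":[0,0,-0.121]},{"jaw":8.5,"linear":[4.3,-1.45,0],"twist":[0,0,0]},{"jaw":8.5,"linear":[4.3,-1.45,0],"twist":[0,0,0]},{"jaw":8.5,"linear":[4.3,-1.45,0],"twist":[0,0,0]},{"jaw":8.5,"linear":[4.3,-1.45,0],"twist":[0,0,0]},{"jaw":8.5,"linear":[4.3,-1.45,0],"twist":[0,0,0]},{"jaw":8.5,"linear":[4.3,-1.45,0],"twist":[0,0,0]},{"jaw":8.5,"linear":[3.5,-1.4,0],"twist":[0,0,0]},{"jaw":8.5,"linear":[0,0,0],"twist":[0,0,0]}])

```text
clock: 11.9
eef_pos: [0.4971, 0.2572, 0.3708]
tool_rot: [180.0, 0.1, 84.7]
contact_force: [0.0, -0.5, 0.2]
finger_gap: 0.0849
```

```bash
python3 - <<'E'
from h import *
d=snap('wrist','w7'); cv2.imwrite('pics/w7b.png',cv2.resize(d['img'],(800,600),interpolation=cv2.INTER_CUBIC)[:,:,::-1])
E
```

```text
(no output)
```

View pics/w7b.png

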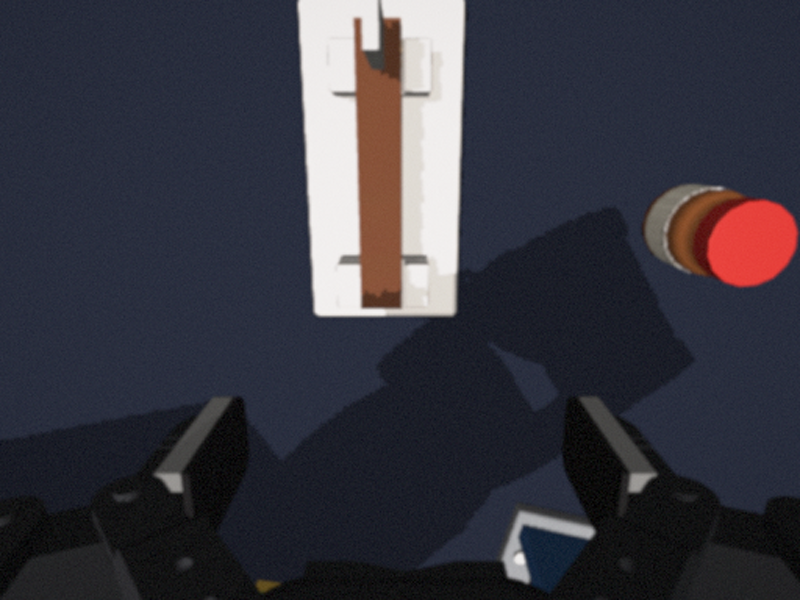

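```bash
python3 - <<'E'
from h import *
d=load('w7'); s=1.5625
a=onz(d,np.array([379.7,100])/s,.064);b=onz(d,np.array([381.7,290])/s,.064)
psi=np.degrees(np.arctan2(*(a-b)[[1,0]]))-90;print(psi)
w=onz(d,np.array([401.5,190])/s,.064)-onz(d,np.array([359.5,190])/s,.064);print('w',np.linalg.norm(w))
t=onz(d,np.array([381.8,307])/s,.064);h=onz(d,np.array([378.5,18])/s,.064);print('len',np.linalg.norm(h-t),t,h)
uv=np.array([(316,316),(456,316)])/s
m=(onz(d,uv[0],.015)+onz(d,uv[1],.015))/2; u=np.array([-np.sin(np.radians(psi)),np.cos(np.radians(psi)),0]);
print('from foam: toe',m+u*.020,' heel',m+u*.160)
g=(t+u*.060+h-u*.080)/2; print('grip',g); plan([g[0],g[1],.215],psi+90)
E
```

```text
-5.425561970424056
w 0.021061070582892992
len 0.13834898035390006 [0.48425817 0.24765468 0.064     ] [0.49724168 0.38539309 0.064     ]
from foam: toe [0.48461747 0.24682856 0.015     ]  heel [0.49785481 0.38620135 0.015     ]
grip [0.4898044  0.30656869 0.064     ]
eef [0.4975 0.2555 0.3707] [1.800e+02 1.400e-01 8.472e+01] clock 11.95 gap 0.0852 F [ 0.3 -1.  -0.5]
twist 1 x [0.     0.0024 0.0025]  total lin cm [ 5.01 -1.25 15.57] rows 4 x [ 1.252 -0.312  3.893]
```

Emit:
arm_command(deltas=[{"jaw":7,"linear":[2.5,-0.65,4],"twist":[0,0.002,0.002]},{"jaw":6,"linear":[2.5,-0.6,4],"twist":[0,0,0]},{"jaw":5,"linear":[0,0,3],"twist":[0,0,0]},{"jaw":5,"linear":[0,0,0],"twist":[0,0,0]},{"jaw":5,"linear":[0,0,0],"twist":[0,0,0]}], grip_force=90)

```text
clock: 12.45
eef_pos: [0.4915, 0.3037, 0.2619]
tool_rot: [180.0, 0.0, 84.3]
contact_force: [0.4, 0.4, 0.5]
finger_gap: 0.0502
```

```bash
python3 - <<'E'
from h import *
plan([.4898,.3066,.206],84.57)
E
```

```text
eef [0.4915 0.3037 0.2619] [1.7995e+02 3.0000e-02 8.4330e+01] clock 12.45 gap 0.0502 F [0.4 0.4 0.5]
twist 1 x [ 0.0008  0.0005 -0.0041]  total lin cm [ 0.27 -0.2   5.59] rows 2 x [ 0.134 -0.098  2.797]
```

Emit:
arm_command(deltas=[{"jaw":5,"linear":[0.25,-0.2,2.5],"twist":[0,0,-0.004]},{"jaw":4.5,"linear":[0,0,2.5],"twist":[0,0,0]},{"jaw":4,"linear":[0,0,0.6],"twist":[0,0,0]},{"jaw":3,"linear":[0,0,0],"twist":[0,0,0]},{"jaw":2.5,"linear":[0,0,0],"twist":[0,0,0]},{"jaw":1,"linear":[0,0,0],"twist":[0,0,0]},{"jaw":1,"linear":[0,0,0],"twist":[0,0,0]},{"jaw":1,"linear":[0,0,0],"twist":[0,0,0]},{"jaw":1,"linear":[0,0,0],"twist":[0,0,0]}])

```text
clock: 13.35
eef_pos: [0.4894, 0.3076, 0.2085]
tool_rot: [179.9, -0.1, 84.6]
contact_force: [-6.1, -0.9, 6.5]
finger_gap: 0.0211
```

```bash
python3 - <<'E'
from h import *
plan([.4898,.3066,.206],84.57);print(arm.state()['wrist_torque'])
E
```

```text
eef [0.4894 0.3076 0.2085] [ 1.7987e+02 -9.0000e-02  8.4600e+01] clock 13.35 gap 0.0211 F [-6.1 -0.9  6.5]
twist 1 x [ 0.0023 -0.0015  0.0005]  total lin cm [-0.09  0.05  0.25] rows 1 x [-0.093  0.053  0.25 ]
[ 0.04148478  1.0111475  -0.02371108]
```

Emit:
arm_command(deltas=[{"jaw":1,"linear":[0,0,-1],"twist":[0,0,0]},{"jaw":1,"linear":[0,0,-3],"twist":[0,0,0]},{"jaw":1,"linear":[0,0,-4],"twist":[0,0,0]},{"jaw":1,"linear":[0,0,-4.5],"twist":[0,0,0]},{"jaw":1,"linear":[0,0,-4.5],"twist":[0,0,0]},{"jaw":1,"linear":[0,0,-1],"twist":[0,0,0.12]},{"jaw":1,"linear":[0,0,0],"twist":[0,0,0.12]},{"jaw":1,"linear":[0,0,0],"twist":[0,0,0]},{"jaw":1,"linear":[0,0,0],"twist":[0,0,0]}])

```text
clock: 14.25
eef_pos: [0.4891, 0.3071, 0.3874]
tool_rot: [179.8, -0.1, 71.0]
contact_force: [-0.2, 0.4, -1.5]
finger_gap: 0.0206
```

```bash
python3 - <<'E'
from h import *
q=[.5746,-.0452,np.radians(-19.4)]
snap('wrist','w8')
p=W(q,[0,-.02,.385])[0];plan(p,70.6);print(arm.state()['wrist_torque'])
E
```

```text
eef [0.4891 0.3071 0.3869] [ 1.7985e+02 -1.1000e-01  7.1020e+01] clock 14.3 gap 0.021 F [-0.1 -0.  -1.7]
twist 1 x [ 0.0026 -0.0019  0.0073]  total lin cm [-32.39  19.77   0.19] rows 8 x [-4.049  2.471  0.024]
[-0.04579539 -0.03150005 -0.01068765]
```

Emit:
arm_command(deltas=[{"jaw":1,"linear":[-2,1.2,0],"twist":[0.002,-0.002,0.007]},{"jaw":1,"linear":[-4,2.4,0],"twist":[0,0,0]},{"jaw":1,"linear":[-4,2.4,0],"twist":[0,0,0]},{"jaw":1,"linear":[-4,2.4,0],"twist":[0,0,0]},{"jaw":1,"linear":[-4,2.4,0],"twist":[0,0,0]},{"jaw":1,"linear":[-4,2.4,0],"twist":[0,0,0]},{"jaw":1,"linear":[-4,2.4,0],"twist":[0,0,0]},{"jaw":1,"linear":[-4,2.4,0],"twist":[0,0,0]},{"jaw":1,"linear":[-2.4,1.8,0],"twist":[0,0,0]},{"jaw":1,"linear":[0,0,0],"twist":[0,0,0]},{"jaw":1,"linear":[0,0,0],"twist":[0,0,0]}])

```text
clock: 15.4
eef_pos: [0.5675, -0.0648, 0.3862]
tool_rot: [-180.0, 0.0, 70.4]
contact_force: [-0.7, 0.6, -1.9]
finger_gap: 0.0212
```

```bash
python3 - <<'E'
from h import *
q=[.5746,-.0452,np.radians(-19.4)]
p=W(q,[0,-.008,.275])[0];plan(p,70.6)
d=snap('wrist','w8'); cv2.imwrite('pics/w8b.png',cv2.resize(d['img'],(800,600),interpolation=cv2.INTER_CUBIC)[:,:,::-1])
E
```

```text
eef [ 0.5675 -0.0648  0.3862] [-1.7996e+02  1.0000e-02  7.0440e+01] clock 15.4 gap 0.0212 F [-0.7  0.6 -1.9]
twist 1 x [-0.0007  0.0001 -0.0028]  total lin cm [1.290e+00 1.000e-02 1.112e+01] rows 3 x [0.429 0.005 3.708]
```

View pics/w8b.png

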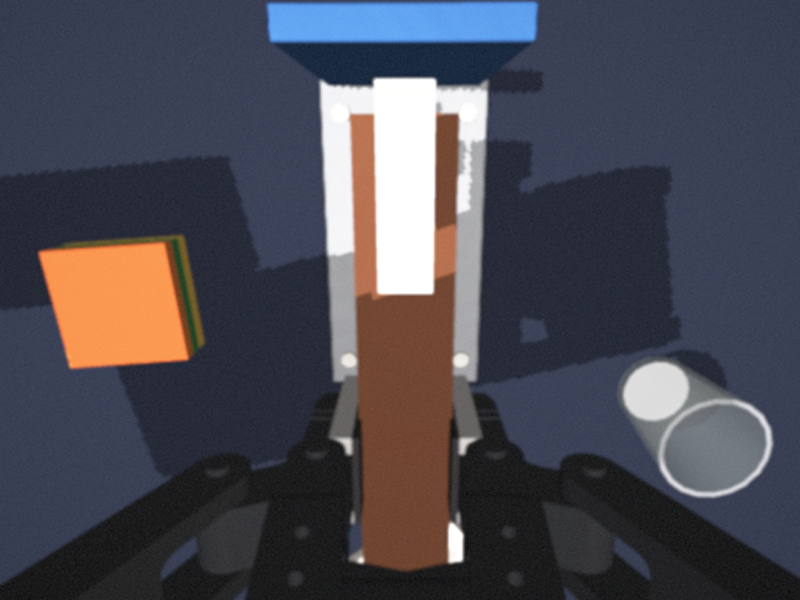

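```bash
python3 - <<'E'
from h import *
d=load('w8'); s=1.5625; st=d['state'];Rm=R.from_euler('xyz',st['tool_rot'],degrees=True);T=lambda p:Rm.inv().apply(p-st['eef_pos']).round(4)
z=st['eef_pos'][2]
for uv,h in [((405,78),.0885),((405,293),.0885),((405,114),.1445),((406,330),.1445),((406,500),.1445)]: print(T(onz(d,np.array(uv)/s,z-h)))
L=[((335,382),(-50,-106,12)),((477,381),(50,-106,12)),((273,41),(-45,85,155)),((535,41),(45,85,155))]
fit([(d,np.array([a for a,b in L])/s,[b for a,b in L])],[.574,-.046,-.34])
E
```

```text
[0.0791 0.0006 0.0885]
[0.0573 0.0005 0.0885]
[0.0787 0.0005 0.1445]
[0.0334 0.0007 0.1445]
[-0.0107  0.0008  0.1445]
[ 0.575  -0.0451] -19.43
[[[-0.9, 0.1], [0.5, 0.6], [-1.4, 0.2], [2.2, -0.4]]]
```

Emit:
arm_command(deltas=[{"jaw":1,"linear":[1.3,0,3],"twist":[0,0,-0.002]},{"jaw":1,"linear":[0,-0.05,4],"twist":[0,0,0]},{"jaw":1,"linear":[0,0,3.5],"twist":[0,0,0]},{"jaw":1,"linear":[0,0,1.5],"twist":[0,0,0]},{"jaw":1,"linear":[0,0,0],"twist":[0,0,0]},{"jaw":1,"linear":[0,0,0],"twist":[0,0,0]}])

```text
clock: 16.05
eef_pos: [0.5721, -0.0513, 0.2677]
tool_rot: [179.9, -0.0, 70.6]
contact_force: [-0.7, 0.4, -1.7]
finger_gap: 0.0208
```

```bash
python3 - <<'E'
from h import *
q=[.5748,-.0451,np.radians(-19.42)]
p=W(q,[-.0006,-.004,.2486])[0];plan(p,70.58)
E
```

```text
eef [ 0.5721 -0.0513  0.2677] [ 1.7991e+02 -1.0000e-02  7.0640e+01] clock 16.05 gap 0.0208 F [-0.7  0.4 -1.7]
twist 1 x [ 0.0015 -0.0002  0.001 ]  total lin cm [ 0.28 -0.02  1.91] rows 1 x [ 0.277 -0.016  1.911]
```

Emit:
arm_command(deltas=[{"jaw":1,"linear":[0,0,1],"twist":[0.001,0,0.001]},{"jaw":1,"linear":[0,0,0.6],"twist":[0,0,0]},{"jaw":1,"linear":[0,0,0.2],"twist":[0,0,0]},{"jaw":1,"linear":[0,0,0.1],"twist":[0,0,0]},{"jaw":1,"linear":[0,0,0],"twist":[0,0,0]},{"jaw":1,"linear":[0,0,0],"twist":[0,0,0]}])

```text
clock: 16.65
eef_pos: [0.5718, -0.0519, 0.2485]
tool_rot: [180.0, -0.0, 70.5]
contact_force: [-2.9, -0.2, 6.7]
finger_gap: 0.0209
```

Emit:
arm_command(deltas=[{"jaw":1,"linear":[0,0,0.1],"twist":[0,0,0]},{"jaw":1,"linear":[0,0,0.1],"twist":[0,0,0]},{"jaw":1,"linear":[0,0,0],"twist":[0,0,0]}])

```text
clock: 16.95
eef_pos: [0.5718, -0.052, 0.2484]
tool_rot: [180.0, -0.0, 70.5]
contact_force: [-8.8, 0.3, 25.3]
finger_gap: 0.0209
```

```bash
cat >> h.py <<'E'
def st():
    s=arm.state();Rm=R.from_euler('xyz',s['tool_rot'],degrees=True).inv()
    q=[.5748,-.0451,np.radians(-19.42)];c,n=np.cos(q[2]),np.sin(q[2]);a=s['eef_pos'][:2]-q[:2]
    print('clock',s['clock'],'fix xy',[round(c*a[0]+n*a[1],4),round(-n*a[0]+c*a[1],4)],'z',s['eef_pos'][2].round(4),'rot',s['tool_rot'].round(2),'gap',round(s['finger_gap'],4),'Ftool',Rm.apply(s['contact_force']).round(1),'Ttool',Rm.apply(s['wrist_torque']).round(2))
E
python3 -c "
from h import *
st()"
```

```text
clock 16.95 fix xy [np.float64(-0.0005), np.float64(-0.0075)] z 0.2484 rot [ 1.7997e+02 -1.0000e-02  7.0510e+01] gap 0.0209 Ftool [ -2.6  -8.4 -25.3] Ttool [ 1.47 -0.28 -0.01]
```

Emit:
arm_command(deltas=[{"jaw":1,"linear":[0,-0.05,-0.2],"twist":[0,0,0]},{"jaw":1,"linear":[0.6,0,0],"twist":[0,0,0]},{"jaw":1,"linear":[0.5,0,0],"twist":[0,0,0]},{"jaw":1,"linear":[0.2,0,0],"twist":[0,0,0]},{"jaw":1,"linear":[0,0,0],"twist":[0,0,0]}], grip_force=110)

```text
clock: 17.45
eef_pos: [0.5763, -0.0392, 0.2486]
tool_rot: [179.9, -0.0, 70.5]
contact_force: [-0.8, -1.5, 7.8]
finger_gap: 0.0207
```

```bash
python3 -c "
from h import *
st()"
```

```text
clock 17.45 fix xy [np.float64(-0.0005), np.float64(0.006)] z 0.2486 rot [ 1.799e+02 -1.000e-02  7.054e+01] gap 0.0207 Ftool [-1.7 -0.2 -7.8] Ttool [ 0.11 -0.22 -0.03]
```

Emit:
arm_command(deltas=[{"jaw":1,"linear":[0.1,0,0],"twist":[0,0,0]},{"jaw":1,"linear":[0.1,0,0],"twist":[0,0,0]},{"jaw":1,"linear":[0,0,0],"twist":[0,0,0]}])

```text
clock: 17.75
eef_pos: [0.5765, -0.0388, 0.2485]
tool_rot: [179.9, 0.1, 70.6]
contact_force: [-3.9, -12.7, 9.7]
finger_gap: 0.0204
```

```bash
python3 -c "
from h import *
st()"
```

```text
clock 17.75 fix xy [np.float64(-0.0005), np.float64(0.0065)] z 0.2485 rot [1.7992e+02 1.3000e-01 7.0550e+01] gap 0.0204 Ftool [-13.3   0.6  -9.7] Ttool [-0.16 -1.74  0.06]
```

Emit:
arm_command(deltas=[{"jaw":1,"linear":[0,0,0.1],"twist":[0,0,0]},{"jaw":1,"linear":[0.03,0,0.1],"twist":[0,0,0]},{"jaw":1,"linear":[0.03,0,0.05],"twist":[0,0,0]},{"jaw":1,"linear":[0,0,0],"twist":[0,0,0]},{"jaw":1,"linear":[0,0,0],"twist":[0,0,0]}])

```text
clock: 18.25
eef_pos: [0.5766, -0.0387, 0.2484]
tool_rot: [179.9, 0.2, 70.6]
contact_force: [-11.9, -15.1, 33.1]
finger_gap: 0.0204
```

```bash
python3 -c "
from h import *
st()
d=snap('scene','s9'); crop(d,'s9',225,150,345,250,6)
st()"
```

```text
clock 18.25 fix xy [np.float64(-0.0004), np.float64(0.0066)] z 0.2484 rot [1.7991e+02 1.6000e-01 7.0550e+01] gap 0.0204 Ftool [-18.3  -6.2 -33.1] Ttool [ 1.16 -2.57 -0.01]
clock 18.3 fix xy [np.float64(-0.0004), np.float64(0.0066)] z 0.2484 rot [1.7991e+02 1.5000e-01 7.0550e+01] gap 0.0203 Ftool [-17.8  -6.3 -32.7] Ttool [ 1.16 -2.54 -0.06]
```

View pics/s9.png

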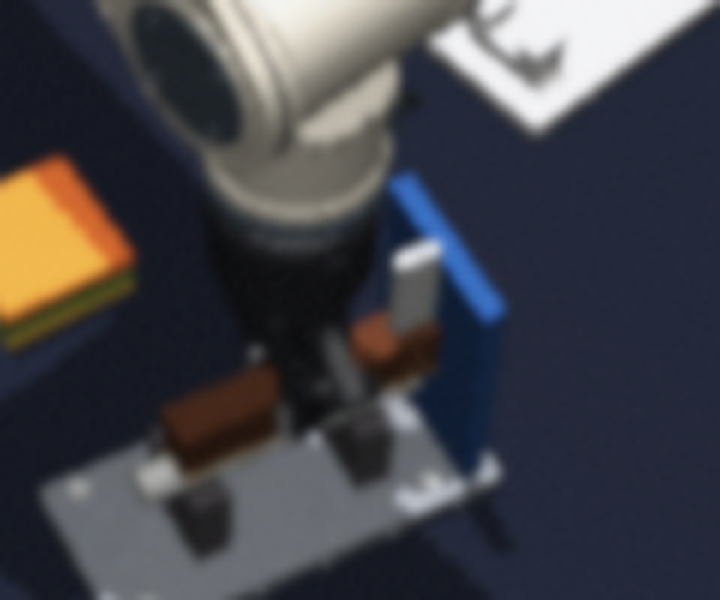

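The last view shows the stock along the top of the rod and the blade at the plate (415,290). The forces are steady at about 18 N into the plate and 33 N down. The line of the resultant force falls well inside both contact faces. I'll hold for a moment, then hand in.

Emit:
arm_command(deltas=[{"jaw":1,"linear":[0.02,0,0],"twist":[0,0,0]},{"jaw":1,"linear":[0,0,0],"twist":[0,0,0]},{"jaw":1,"linear":[0,0,0],"twist":[0,0,0]},{"jaw":1,"linear":[0,0,0],"twist":[0,0,0]},{"jaw":1,"linear":[0,0,0],"twist":[0,0,0]},{"jaw":1,"linear":[0,0,0],"twist":[0,0,0]}])

```text
clock: 18.9
eef_pos: [0.5766, -0.0387, 0.2484]
tool_rot: [179.9, 0.2, 70.6]
contact_force: [-11.5, -15.2, 33.1]
finger_gap: 0.0203
```

```bash
python3 -c "
from h import *
st()
s=arm.state()
if s['finger_gap']>.018 and s['contact_force'][2]>25: print(arm.sign_off())"
```

```text
clock 18.9 fix xy [np.float64(-0.0004), np.float64(0.0066)] z 0.2484 rot [1.7991e+02 1.7000e-01 7.0560e+01] gap 0.0203 Ftool [-18.2  -5.8 -33.1] Ttool [ 1.14 -2.7  -0.11]
the job is handed in; nothing more can be done
None
```

I laid the steel rod in both V-blocks and let go of it. I then pressed the try square into the corner between rod and plate, and handed the job in at 18.9 s with the square still gripped and pressed. No verdict came back.

- **Rod:** a wrist picture after release showed it within about 1 mm of centre, within about 0.2° of the grooves, and sticking out past both blocks.
- **Square:** the last readings were steady at about 33 N down and 18 N against the plate. The heights and positions matched what I expected for contact with the rod and the plate, and the resultant force fell well inside both contact faces.
- **Small leftovers:** about 6 N of sideways force on the rod remained, consistent with friction. The tool was tilted about 0.17°. I left both alone.
- **Not checked close up:** I judged flatness against the plate from the forces, angles and the scene picture, because the gripper hid the contact.
- **Bystanders:** the jar, beaker and note block were never approached. I took no final picture of the jar or the beaker.

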